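Find the hidden notch of the index head and lock it

ROBOT

A 6-joint arm with a two-finger parallel gripper is mounted at the origin on the work surface; the furniture and walls round the work are solid. World frame = base frame: x ahead of the robot, y to its left, z up, the work surface at z = 0. Lengths are in mm, angles in rad, forces in N, time in s.
With the tool pointing down it reaches from about 300 to 850 mm from the base axis. Payload 5.4 kg.
Tool frame: the origin (TCP) lies midway between the tips of the shut fingers; the grasp point (between the pads) lies 19 mm behind it (ctrl.grip_point_offset is the distance from the TCP to the grasp point, in mm); z points along the fingers, y is the line along which they close (so a half turn about z gives the same grasp; the last joint's range is limited). The gripper opens to 85 mm and grips with 20 to 120 N. Pads are 22 mm wide; open, the fingers measure 114 mm over their backs; the gripper's body (76 mm by 85 mm) begins 54 mm behind the grasp point. The pads swing forward as they close: fully open they stand 13 mm farther back than shut.
Start: joints at [1.046, 0.158, 1.597, -0, 1.386, -0.21], TCP at [178.045, 546.723, 231.299] pointing down, gripper open.
Joint ranges: [-2.91, 2.91], [-0.94, 2.29], [0.18, 2.7], [-1.29, 4.43], [0.17, 2.64], [-3, 3]. Speed limits (rad/s): [2.57, 2.57, 3.14, 3.14, 3.14, 3.14].

INTERFACE

Orientations are given as a unit quaternion [w, x, y, z].
In Python, from cell import ctrl gives the robot as it stands. The module is installed in compiled form; this text tells all that it offers.
- The arm moves only by the tool step_arm, never from a script. Its argument "steps" is a list of rows, each a list of 7 numbers: the finger opening in m, from 0 to 0.0854, then the shift along the world's x, y, z in m, then the turn, a rotation vector about the world's x, y, z in rad. A call has 1 to 5 rows; each row is the pose to reach, as a shift and turn from the pose commanded when the call began; what a row does not reach only later rows make up. A row lasts 1/10 s, in which the tool goes at most 50 mm and 8.59 degrees, less where a joint would pass 70% of its speed; a pose out of reach is approached as far as the arm can. A call with a gripper value outside its range is refused whole. The fingers move at their own pace and stop on an object; "newtons" is the grip in N (left out, the last holds). Time passes only in rows, so rows that repeat a pose let the fingers close. It gives the time, the measured TCP pose, the force, the opening and the grip force at its end, in the units of the state.
- ctrl.observe(): the state, without advancing time (a new reading comes with each control period).
- ctrl.capture(name): name is "scene" or "side" or "wrist"; returns a dict with "frame" (420x560x3 uint8, red, green, blue), "depth" (420x560 float32, mm along the optical axis (not along the pixel's ray), 0 where there is no reading), "fx", "fy", "cx", "cy" (pixels), "distortion" ([k1, k2, p1, p2, k3] as OpenCV has them; the pictures are not rectified), "world_to_cam" (4x4, takes a point from world to camera coordinates). Camera axes: x right, y up, looking along -z (the intrinsics and any distortion apply to the point x, -y, -z); pixel columns grow to the right and rows downward; lengths in mm; the calibration is good to about 2 mm. A picture is of the moment at which its call begins.
- ctrl.hand_in(): hands the job in; it is judged then, once.
The state is a dict: "time_s": time; "qpos": joint angles; "qd": joint speeds; "tau": joint torques, N m; "tcp_pos": TCP position; "eef_rot": TCP orientation; "force": force on the tool from outside, world axes, zero at the start; "wrist_torque": the same for the moment, N m; "grip_width": finger opening in mm; "grasp_force": force on a finger pad.
Only numpy, scipy, OpenCV 4.12 (cv2) and the standard library are available. Lean on these libraries where they do the work, as an engineer would, in place of code of your own. Each camera call takes 0.05 s, during which the arm holds its last target. There are 200 camera calls.

TASK

The T-handle of the index head has to be locked in its hidden notch. First take the wooden block and the tape measure out of the handle's way without turning the handle or knocking them against it, and set each down upright, well clear of the handle's sweep, on a free part of the worktop or of the saw table beside it; then turn the handle slowly clockwise (seen from above), pushing on one arm, until you feel the resistance dip as the notch catches, and there press the lock button in the middle fully in. Never force the button where it is blocked, and leave the jar and the glue bottle standing where they are.

Things in the scene. Friction and masses are not known exactly. Their poses are not given: they have to be found in the camera images.
- index_head: Grey round index head screwed to the worktop: flange 114 mm across and 7 mm high, above it a housing 96 mm across whose top is 33 mm above the worktop. Origin on its axis at worktop level, z up. Its place and yaw vary. Inside and out of sight is an index plate with one notch, anywhere from 0.5 to 2.05 rad clockwise of where the handle starts.
- handle_end_a (a point): Middle of one end of the T-handle, 110 mm from the axis, 47 mm above the worktop. The T-handle is a straight steel bar across the top of the index head, 220 mm long over all, 18 mm wide (black end grips 22 mm wide on the outer 30 mm of each arm), spanning heights 36 to 58 mm above the worktop.
- handle_end_b (a point): Middle of the opposite end of the T-handle's bar, which is symmetric; 110 mm from the axis.
- button_top (a point): Centre of the top face of the lock button, a dark steel cylinder of 30 mm diameter standing on the axis out of the handle's hub (hub 50 mm wide, top 62 mm above the worktop); the button's top is 84 mm above the worktop when out, 74 mm when fully in.
- lock_button: The lock button as a body, turning with the handle; its origin lies on the head's axis, 84 mm below the button's top. Travel 10 mm. It goes in against 2 N of friction and stays where it is left, but only with the handle in the notch (within about 0.06 rad); elsewhere it is blocked after less than 1 mm.
- t_handle: The T-handle: origin on the head's axis at worktop level, y along the bar to end a. Turns clockwise seen from above, to a stop 2.2 to 2.6 rad from its start, against 0.18 N m (2.4 N at 75 mm). In the last 0.12 rad or so before the notch a spring pulls it in: resistance falls to nothing, it jumps ahead of the finger and stays; pushing on out of the notch takes some 5 times the usual force.
- wood_block: Plain wooden off-cut 50 x 110 x 50 mm (x, y, z), about 0.17 kg; origin at the centre of its underside, long axis y. Lies on the worktop on one side of the index head, in the sweep of the handle, its length pointing roughly at the axis. Block and tape measure swap sides.
- tape_measure: Tape measure standing on edge, 40 x 82 x 72 mm (case 36 mm wide in x, from -31 to +41 mm in y, 66 mm high), 0.32 kg; origin on its underside, below the middle of the case. Stands on the other side of the index head, in the sweep of the handle, its y axis roughly on the line through the head's axis.
- jar: Closed food jar, 68 mm diameter, 112 mm high, loose; origin at the centre of its underside. Stands beyond the block or the tape measure. Jar and glue bottle swap sides.
- glue_bottle: Glue bottle, 62 mm diameter, 217 mm high with its spout, loose; origin at the centre of its underside. Stands beyond the other one.
- saw_patch (a point): Middle of a free patch of the saw table on the robot's side of the worktop, flat, 4 mm higher than the worktop; free for 100 mm each way along this point's y axis and 35 mm each way along its x axis. A yellow saw guard 130 mm high stands beyond it towards the robot, some 110 mm away. It never moves.
Mind the look-alikes: they are no part of the job. What is meant by the tape_measure is not blue, and is the larger of those in its own colour.

How it is judged:
By the outcome, as a careful person would: the job done as asked, in the order asked, and still so for the second after the job is handed in, with the robot touching nothing.
It also fails if it takes over 72 s, if anything falls off the work surface, if the arm or the gripper's body presses on something with over 40 N, if the wrist force passes 120 N, or if a joint passes its speed limit or range.

## Working session

There is one attempt and no reset: what is moved stays moved. The work goes in short steps, Python scripts to look and compute and a tool call to move; the robot and the scene stay as the last step left them, time stands still between calls to the robot, and variables do not carry over. Pictures are saved under pics/ and viewed, at most 10 in all, crops included, and the job is handed in when it is done.

Besides the shell and the picture viewer there is one more tool, called as name(argument=value, ...), one argument or row to a line, values as JSON. step_arm: Moves the arm, as the interface text tells. Its arguments: {"type":"object","properties":{"steps":{"type":"array","items":{"type":"array","items":{"type":"number"}}},"newtons":{"type":"number"}},"required":["steps"]}

```bash
mkdir -p pics
cat > h.py <<'E'
import numpy as np, cv2, pickle
from cell import ctrl
def cap(n):
    c=ctrl.capture(n); pickle.dump(c,open(f'{n}.pkl','wb')); return c
def load(n): return pickle.load(open(f'{n}.pkl','rb'))
def cloud(c):
    h,w=c['depth'].shape
    u,v=np.meshgrid(np.arange(w),np.arange(h))
    return unproj(c,np.stack([u,v],-1).reshape(-1,2).astype(float),c['depth'].reshape(-1)).reshape(h,w,3)
def rays(c,uv):
    K=np.array([[c['fx'],0,c['cx']],[0,c['fy'],c['cy']],[0,0,1.]])
    n=cv2.undistortPoints(np.asarray(uv,float).reshape(-1,1,2),K,np.array(c['distortion'],float)).reshape(-1,2)
    return np.stack([n[:,0],-n[:,1],-np.ones(len(n))],-1)
def unproj(c,uv,d):
    T=np.linalg.inv(c['world_to_cam']); p=rays(c,uv)*np.asarray(d)[:,None]
    return p@T[:3,:3].T+T[:3,3]
def onplane(c,uv,z):
    T=np.linalg.inv(c['world_to_cam']); r=rays(c,uv)@T[:3,:3].T; o=T[:3,3]
    return o+r*((z-o[2])/r[:,2])[:,None]
E
python3 - <<'E'
from h import *
for n in ['scene','side','wrist']:
    c=cap(n); cv2.imwrite(f'pics/{n}0.png',c['frame'][:,:,::-1])
s=ctrl.observe(); print(s['tcp_pos'],s['eef_rot'],s['force'],s['grip_width'])
E
```

```text
[177.79952922 546.31982154 230.53628576] [-2.73746760e-04  1.56742533e-01  9.87639219e-01 -6.90956129e-04] [ 0.20532037 -0.08024696 -0.33639066] 85.55632074414083
```

View pics/scene0.png

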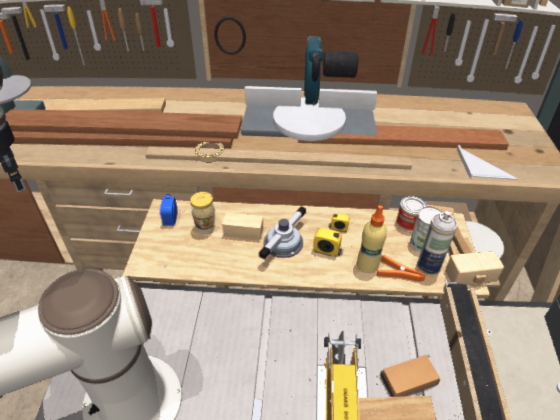

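View pics/side0.png

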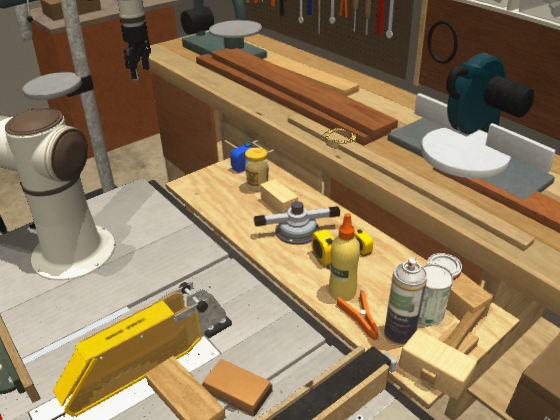

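The scene shows the block at (243,226), the jar at (203,212), the handle hub at (284,230) and the glue bottle at (372,240). There are three tape-like objects: a large yellow one at (328,241), a small yellow one at (340,222) and a blue one at (168,210). The large yellow one fits the description, because it isn't blue and is the larger of the two yellows. I'll confirm that in a crop.

Run:
```python
from h import *
c=load('scene'); P=cloud(c)
cv2.imwrite('pics/crop1.png',cv2.resize(c['frame'][180:300,140:400,::-1],None,fx=3,fy=3,interpolation=cv2.INTER_CUBIC))
for n,u,v in [('wt',265,270),('wt2',180,260),('jar',203,199),('block',243,218),('btn',284,226),('endnear',265,252),('endfar',303,211),('tape',328,233),('small',340,217),('glue',377,212),('saw',330,310),('saw2',200,310),('saw3',260,310),('guard',343,370),('guardtip',345,340),('edge',280,288)]:
    print(n,P[v,u].round(0))
s=load('side');Q=cloud(s)
for n,u,v in [('btn',297,207),('endL',260,220),('endR',335,211),('tape',322,240),('guard',180,310)]: print('side',n,Q[v,u].round(0))
# height map top view
for name,cl in(('scene',P),('side',Q)):
    m=(cl[...,2]>-50)&(cl[...,2]<250); im=np.zeros((600,800,3),np.uint8)
```

```text
wt [458. -30.   2.]
wt2 [358. 187.  -3.]
jar [495. 205. 113.]
block [548. 109.  49.]
btn [558. -24.  82.]
endnear [472. -21.  56.]
endfar [663. -21.  56.]
tape [ 618. -128.   64.]
small [ 708. -119.   48.]
glue [ 622. -249.  201.]
saw [ 441. -239.    3.]
saw2 [262.  31.  -0.]
saw3 [345. -94.   3.]
guard [ 252. -361.  127.]
guardtip [ 386. -310.    5.]
edge [440. -90. -15.]
side btn [569. -21.  81.]
side endL [476. -27.  57.]
side endR [667. -19.  54.]
side tape [ 607. -140.   65.]
side guard [ 287. -372.  130.]
```

View pics/crop1.png

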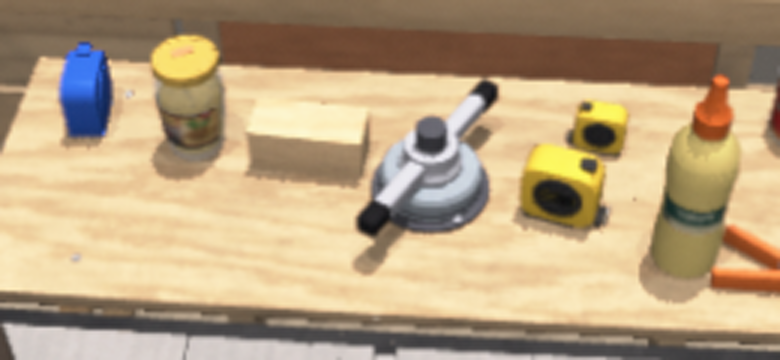

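The crop confirms it: the large yellow tape at scene (328,241), with the smaller yellow one behind it and the blue one far left. Next I'll measure poses from the depth clouds and draw a top-down height map.

Run:
```python
from h import *
cs={n:load(n) for n in('scene','side')}
def R(pts):
    r=cv2.minAreaRect(pts[:,:2].astype(np.float32)); b=cv2.boxPoints(r)
    e=b[1]-b[0],b[2]-b[1]; L=max(e,key=np.linalg.norm); return np.round(r[0],0),np.round(r[1],0),round(np.degrees(np.arctan2(L[1],L[0]))%180,1),len(pts)
im=np.zeros((600,800),np.float32)-30
for n,c in cs.items():
    P=cloud(c); ok=c['depth']>0; hsv=cv2.cvtColor(c['frame'],cv2.COLOR_RGB2HSV)
    def sel(x0,x1,y0,y1,z0,z1,extra=True):
        m=ok&(P[...,0]>x0)&(P[...,0]<x1)&(P[...,1]>y0)&(P[...,1]<y1)&(P[...,2]>z0)&(P[...,2]<z1)&extra
        return P[m]
    yel=(hsv[...,0]>20)&(hsv[...,0]<33)&(hsv[...,1]>180)
    b=sel(480,620,30,172,44,56); print(n,'block',R(b),b[:,2].mean())
    t=sel(540,680,-190,-80,60,72,); print('tape top',R(t),t[:,2].mean())
    t=sel(540,670,-190,-80,8,75,yel); print('tape all',R(t))
    h=sel(440,700,-60,20,51,60); v,s_=np.linalg.eigh(np.cov(h[:,:2].T)); d=s_[:,1]; print('bar',R(h),np.degrees(np.arctan2(d[1],d[0])),h.mean(0))
    q=sel(540,590,-50,10,78,90); print('btn',q.mean(0),len(q),R(q))
    j=sel(440,560,150,260,100,120); print('jar',R(j),j[:,2].max())
    g=sel(560,700,-310,-210,60,120); print('glue',R(g))
    m=ok&(P[...,2]<240)&(P[...,2]>-30)
    p=P[m]; col=((300-p[:,1])).astype(int); row=((800-p[:,0])).astype(int)
    k=(col>=0)&(col<800)&(row>=0)&(row<600)
    np.maximum.at(im,(row[k],col[k]),p[k,2])
im=cv2.dilate(im,np.ones((5,5)))
o=cv2.applyColorMap(np.clip((im+30)*1.2,0,255).astype(np.uint8),cv2.COLORMAP_TURBO)
for k in range(0,800,100): cv2.line(o,(k,0),(k,600),(255,255,255),1); cv2.putText(o,f'y{300-k}',(k+2,12),0,.4,(255,255,255))
for k in range(0,600,100): cv2.line(o,(0,k),(800,k),(255,255,255),1); cv2.putText(o,f'x{800-k}',(2,k+24),0,.4,(255,255,255))
cv2.imwrite('pics/top.png',o)
```

```text
scene block (array([540., 107.]), array([ 56., 110.]), np.float32(114.3), 500) 48.42387110376242
tape top (array([ 615., -128.]), array([40., 63.]), np.float32(103.2), 220) 64.33700740401821
tape all (array([ 600., -136.]), array([15., 66.]), np.float32(114.2), 147)
bar (array([569., -13.]), array([ 50., 219.]), np.float32(173.6), 366) -179.29517966571504 [558.6884588  -15.86789167  55.55547317]
btn [568.19971905 -14.06284703  81.99862768] 75 (array([569., -14.]), array([30., 27.]), np.float32(33.9), 75)
jar (array([496., 210.]), array([62., 61.]), np.float32(40.3), 316) 114.71448292785715
glue (array([ 614., -255.]), array([32., 61.]), np.float32(105.3), 357)
side block (array([540., 106.]), array([ 52., 115.]), np.float32(115.0), 467) 48.99030077819762
tape top (array([ 615., -130.]), array([39., 63.]), np.float32(101.7), 227) 65.05084615382923
tape all (array([ 615., -133.]), array([39., 71.]), np.float32(103.2), 403)
bar (array([569., -22.]), array([ 42., 219.]), np.float32(178.4), 443) -179.28107972150656 [567.19291976 -18.5397396   55.54947849]
btn [569.32053555 -15.48325932  82.4559196 ] 80 (array([569., -12.]), array([32., 31.]), np.float32(29.8), 80)
jar (array([494., 212.]), array([69., 59.]), np.float32(82.9), 268) 115.84272960477813
glue (array([ 625., -268.]), array([31., 61.]), np.float32(163.1), 539)
```

View pics/top.png

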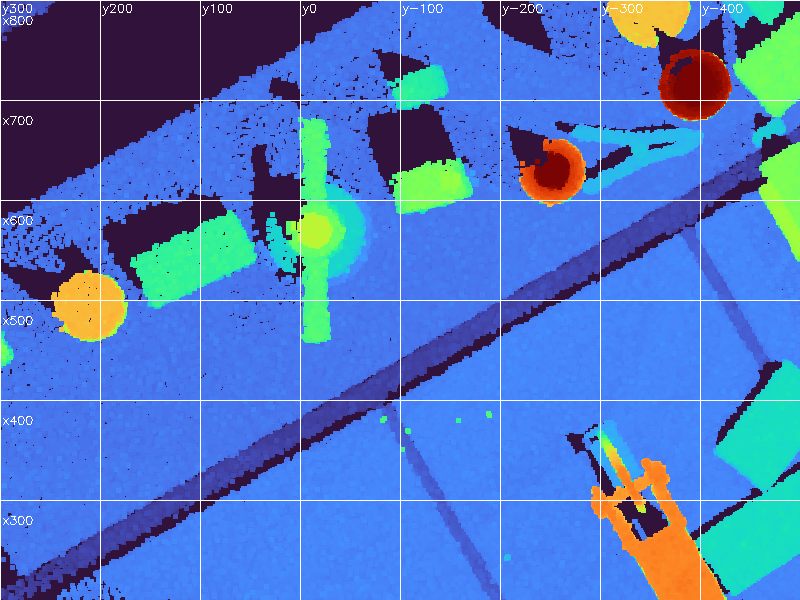

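The head's axis is at about (569,-14), with the bar along x. The block is at (540,106) with its long axis at 114°, and the tape is at (615,-131) with its long axis at 103°. I plan to put the block on the worktop at about (400,130) and the tape on the saw table at about (435,-235). I'll approach the block first.

step_arm(
  steps=[
    [0.085, 0.024, -0.03, 0, 0, 0, -0.056],
    [0.085, 0.048, -0.06, -0.004, 0, 0, -0.112],
    [0.085, 0.072, -0.09, -0.008, 0, 0, -0.168],
    [0.085, 0.096, -0.12, -0.014, 0, 0, -0.224],
    [0.085, 0.12, -0.148, -0.02, 0, 0, -0.28],
  ],
  newtons=40,
)

```text
time_s: 0.65
tcp_pos: [298.6, 397.3, 210.9]
eef_rot: [-0.0, 0.294, 0.956, -0.0]
force: [0.0, 1.1, -0.2]
grip_width: 84.8
grasp_force: 0.0
```

step_arm(
  steps=[
    [0.085, 0.024, -0.03, 0, 0, 0, -0.056],
    [0.085, 0.048, -0.06, -0.004, 0, 0, -0.112],
    [0.085, 0.072, -0.09, -0.008, 0, 0, -0.168],
    [0.085, 0.096, -0.12, -0.014, 0, 0, -0.224],
    [0.085, 0.12, -0.148, -0.02, 0, 0, -0.28],
  ],
)

```text
time_s: 1.15
tcp_pos: [418.7, 249.2, 191.0]
eef_rot: [-0.0, 0.425, 0.905, 0.0]
force: [1.0, 0.4, 0.6]
grip_width: 85.3
grasp_force: 0.0
```

step_arm(
  steps=[
    [0.085, 0.024, -0.03, 0, 0, 0, -0.056],
    [0.085, 0.048, -0.06, -0.004, 0, 0, -0.112],
    [0.085, 0.072, -0.09, -0.008, 0, 0, -0.168],
    [0.085, 0.1, -0.12, -0.014, 0, 0, -0.224],
    [0.085, 0.122, -0.145, -0.02, 0, 0, -0.28],
  ],
)

```text
time_s: 1.65
tcp_pos: [541.2, 103.9, 170.9]
eef_rot: [0.0, 0.547, 0.837, -0.0]
force: [0.3, -0.7, 1.0]
grip_width: 85.2
grasp_force: 0.0
```

Run:
```python
from h import *
c=cap('wrist'); cv2.imwrite('pics/w1.png',c['frame'][:,:,::-1])
s=ctrl.observe(); print(s['time_s'],s['tcp_pos'],s['eef_rot'],s['force'])
P=cloud(c); m=(c['depth']>0)&(P[...,2]>43)&(P[...,2]<56)&(P[...,0]>480)&(P[...,0]<610)&(P[...,1]>45)&(P[...,1]<172)
p=P[m]; r=cv2.minAreaRect(p[:,:2].astype(np.float32)); print(r,m.sum(),cv2.boxPoints(r))
```

```text
1.7 [543.27552463 100.31587618 170.00431355] [ 1.18995583e-03  5.49275165e-01  8.35640308e-01 -8.07274776e-04] [-0.44751458 -4.29373276  0.07571192]
((543.596435546875, 108.14933776855469), (50.10395050048828, 110.26712036132812), 25.64411163330078) 9502 [[497.15137 147.01022]
 [544.8728   47.60446]
 [590.0415   69.28845]
 [542.32007 168.69421]]
```

View pics/w1.png

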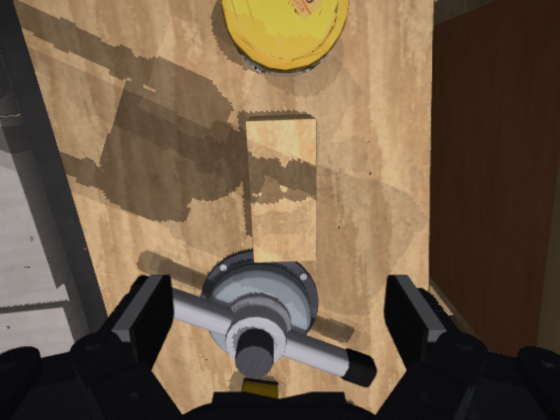

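The wrist view shows the block between (247,118) and (316,262), clear of the jar above it and the handle below. It measures (543.6,108.1) at 115.6°. I'll correct for that, descend and grip.

step_arm(
  steps=[
    [0.085, 0.0035, 0.0025, -0.03, 0, 0, 0.04],
    [0.085, 0.0035, 0.0025, -0.07, 0, 0, 0.04],
    [0.085, 0.0035, 0.0025, -0.11, 0, 0, 0.04],
    [0.085, 0.0035, 0.0025, -0.14, 0, 0, 0.04],
    [0.085, 0.0035, 0.0025, -0.153, 0, 0, 0.04],
  ],
)

```text
time_s: 2.2
tcp_pos: [540.5, 108.4, 14.7]
eef_rot: [-0.003, 0.529, 0.849, -0.002]
force: [-0.6, -0.0, -0.5]
grip_width: 85.2
grasp_force: 0.0
```

step_arm(
  steps=[
    [0.03, 0, 0, 0, 0, 0, 0],
    [0.03, 0, 0, 0, 0, 0, 0],
    [0.03, 0, 0, 0, 0, 0, 0],
    [0.03, 0, 0, 0, 0, 0, 0],
    [0.03, 0, 0, 0, 0, 0, 0],
  ],
)

```text
time_s: 2.7
tcp_pos: [545.5, 108.3, 20.5]
eef_rot: [0.002, 0.529, 0.849, 0.001]
force: [0.7, 0.2, 7.5]
grip_width: 49.0
grasp_force: 44.4
```

step_arm(
  steps=[
    [0.03, 0, 0, 0.02, 0, 0, 0],
    [0.03, 0, 0, 0.045, 0, 0, 0],
    [0.03, 0, 0, 0.08, 0, 0, 0],
    [0.03, -0.01, 0, 0.09, 0, 0, 0],
    [0.03, -0.03, 0, 0.09, 0, 0, 0.02],
  ],
)

```text
time_s: 3.2
tcp_pos: [516.2, 108.0, 111.6]
eef_rot: [0.003, 0.52, 0.854, 0.002]
force: [-0.2, 0.1, -1.8]
grip_width: 49.1
grasp_force: 43.6
```

step_arm(
  steps=[
    [0.03, -0.025, 0, 0, 0, 0, 0.02],
    [0.03, -0.05, 0.005, 0, 0, 0, 0.04],
    [0.03, -0.075, 0.01, 0, 0, 0, 0.06],
    [0.03, -0.1, 0.015, 0, 0, 0, 0.06],
    [0.03, -0.115, 0.022, 0, 0, 0, 0.06],
  ],
)

```text
time_s: 3.7
tcp_pos: [396.6, 130.4, 108.0]
eef_rot: [-0.0, 0.495, 0.869, -0.0]
force: [0.3, -0.3, -1.5]
grip_width: 49.1
grasp_force: 43.5
```

step_arm(
  steps=[
    [0.03, 0, 0, -0.02, 0, 0, 0],
    [0.03, 0, 0, -0.045, 0, 0, 0],
    [0.03, 0, 0, -0.067, 0, 0, 0],
    [0.03, 0, 0, -0.08, 0, 0, 0],
    [0.03, 0, 0, -0.085, 0, 0, 0],
  ],
)

```text
time_s: 4.2
tcp_pos: [397.2, 130.2, 22.1]
eef_rot: [-0.001, 0.495, 0.869, -0.001]
force: [-0.9, 0.3, -2.3]
grip_width: 49.4
grasp_force: 43.4
```

step_arm(
  steps=[
    [0.03, 0, 0, -0.001, 0, 0, 0],
    [0.03, 0, 0, -0.002, 0, 0, 0],
    [0.03, 0, 0, -0.003, 0, 0, 0],
    [0.03, 0, 0, -0.003, 0, 0, 0],
  ],
)

```text
time_s: 4.6
tcp_pos: [399.1, 130.3, 20.8]
eef_rot: [0.001, 0.495, 0.869, 0.0]
force: [-0.3, 0.4, -1.9]
grip_width: 49.2
grasp_force: 43.4
```

step_arm(
  steps=[
    [0.03, 0, 0, -0.001, 0, 0, 0],
    [0.03, 0, 0, -0.002, 0, 0, 0],
    [0.03, 0, 0, -0.002, 0, 0, 0],
  ],
)

```text
time_s: 4.9
tcp_pos: [399.1, 130.3, 20.5]
eef_rot: [-0.0, 0.494, 0.869, -0.0]
force: [-10.8, -1.1, 22.2]
grip_width: 50.0
grasp_force: 46.3
```

step_arm(
  steps=[
    [0.07, 0, 0, 0, 0, 0, 0],
    [0.085, 0, 0, 0, 0, 0, 0],
    [0.085, 0, 0, 0, 0, 0, 0],
    [0.085, 0, 0, 0.02, 0, 0, 0],
    [0.085, 0, 0, 0.05, 0, 0, 0],
  ],
)

```text
time_s: 5.4
tcp_pos: [396.5, 130.1, 67.2]
eef_rot: [-0.002, 0.495, 0.869, -0.001]
force: [0.7, -1.1, -0.5]
grip_width: 85.1
grasp_force: 0.0
```

step_arm(
  steps=[
    [0.085, 0, 0, 0.04, 0, 0, 0],
    [0.085, 0, 0, 0.08, 0, 0, 0],
    [0.085, 0.02, -0.02, 0.12, 0, 0, -0.06],
    [0.085, 0.04, -0.05, 0.135, 0, 0, -0.12],
    [0.085, 0.065, -0.08, 0.135, 0, 0, -0.18],
  ],
)

```text
time_s: 5.9
tcp_pos: [466.1, 49.2, 206.9]
eef_rot: [0.003, 0.571, 0.821, 0.002]
force: [0.9, 0.3, 0.7]
grip_width: 85.1
grasp_force: 0.0
```

Run:
```python
from h import *
s=ctrl.observe(); print(s['time_s'],s['tcp_pos'],s['force'])
c=cap('scene'); P=cloud(c)
m=(c['depth']>0)&(P[...,2]>43)&(P[...,2]<56)&(P[...,0]>330)&(P[...,0]<450)&(P[...,1]>60)&(P[...,1]<190)
p=P[m]; print(cv2.minAreaRect(p[:,:2].astype(np.float32)),m.sum(),p[:,2].mean())
```

```text
5.9 [466.05063449  49.2237396  206.89522565] [0.85728964 0.32674508 0.69141074]
((397.4030456542969, 128.89012145996094), (54.32191467285156, 111.47905731201172), 30.79916763305664) 609 48.220559298206844
```

step_arm(
  steps=[
    [0.085, 0.025, -0.03, 0, 0, 0, -0.026],
    [0.085, 0.05, -0.06, 0, 0, 0, -0.052],
    [0.085, 0.075, -0.09, 0, 0, 0, -0.078],
    [0.085, 0.1, -0.12, 0, 0, 0, -0.104],
    [0.085, 0.125, -0.15, 0, 0, 0, -0.13],
  ],
)

```text
time_s: 6.45
tcp_pos: [589.1, -100.9, 202.5]
eef_rot: [-0.001, 0.623, 0.782, -0.0]
force: [0.2, -0.0, 0.3]
grip_width: 85.0
grasp_force: 0.0
```

step_arm(
  steps=[
    [0.085, 0.015, -0.02, 0, 0, 0, 0],
    [0.085, 0.0265, -0.031, 0, 0, 0, 0],
    [0.085, 0.0265, -0.031, 0, 0, 0, 0],
  ],
)

```text
time_s: 6.75
tcp_pos: [615.5, -132.2, 202.3]
eef_rot: [-0.0, 0.623, 0.782, -0.0]
force: [0.2, 0.7, -0.5]
grip_width: 84.6
grasp_force: 0.0
```

Run:
```python
from h import *
c=cap('wrist'); cv2.imwrite('pics/w2.png',c['frame'][:,:,::-1])
s=ctrl.observe(); print(s['time_s'],s['tcp_pos'],s['eef_rot'],s['force'])
P=cloud(c)
for z0,z1 in((55,75),(15,75)):
    m=(c['depth']>0)&(P[...,2]>z0)&(P[...,2]<z1)&(P[...,0]>560)&(P[...,0]<668)&(P[...,1]>-195)&(P[...,1]<-75)
    p=P[m]; r=cv2.minAreaRect(p[:,:2].astype(np.float32)); print(r,m.sum(),cv2.boxPoints(r))
m=(c['depth']>0)&(P[...,2]>30)&(P[...,2]<60)&(P[...,0]>675)&(P[...,0]<760)&(P[...,1]>-165)&(P[...,1]<-75)
p=P[m]; print(cv2.minAreaRect(p[:,:2].astype(np.float32)))
m=(c['depth']>0)&(P[...,2]>52)&(P[...,2]<60)&(abs(P[...,1]+14)<45)&(abs(P[...,0]-569)<120)
p=P[m]; print(cv2.minAreaRect(p[:,:2].astype(np.float32)))
```

```text
6.8 [ 614.86153868 -130.99701607  202.41235422] [-7.54541729e-04  6.23166089e-01  7.82089152e-01 -1.23764557e-04] [-0.75745404  0.59028308 -0.36596855]
((617.4644775390625, -127.468505859375), (38.65806198120117, 68.84461212158203), 14.526299476623535) 3746 [[ 590.1194   -98.99478]
 [ 607.3873  -165.63861]
 [ 644.8096  -155.94223]
 [ 627.5416   -89.2984 ]]
((617.5799560546875, -127.5634765625), (39.01763153076172, 71.5208969116211), 14.424662590026855) 4148 [[ 589.778    -97.79012]
 [ 607.5943  -167.05638]
 [ 645.3819  -157.33682]
 [ 627.5656   -88.07057]]
((714.5936279296875, -116.52311706542969), (26.452302932739258, 49.685935974121094), 20.170106887817383)
((575.97705078125, -20.050270080566406), (214.37306213378906, 35.815025329589844), 8.921611785888672)
```

View pics/w2.png

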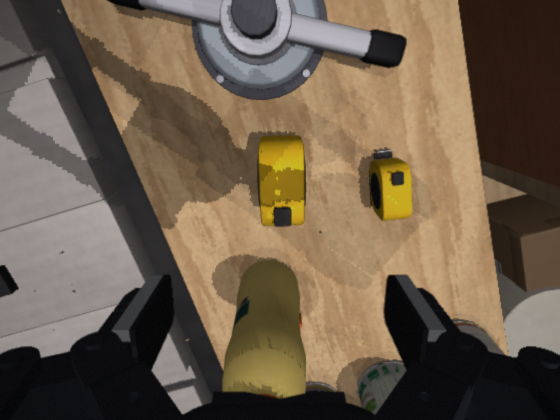

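The wrist view shows the big tape at (282,180), the small one at (392,188), the bottle at (265,330) and the handle at the top. The tape is at (617.5,-128) and 14.4°. I'll descend and grip it.

step_arm(
  steps=[
    [0.085, 0.0025, 0.003, -0.035, 0, 0, 0.026],
    [0.085, 0.0025, 0.003, -0.08, 0, 0, 0.026],
    [0.085, 0.0025, 0.003, -0.125, 0, 0, 0.026],
    [0.085, 0.0025, 0.003, -0.16, 0, 0, 0.026],
    [0.085, 0.0025, 0.003, -0.181, 0, 0, 0.026],
  ],
)

```text
time_s: 7.3
tcp_pos: [614.4, -125.5, 18.4]
eef_rot: [-0.003, 0.612, 0.791, -0.001]
force: [-1.0, 0.1, 0.4]
grip_width: 85.0
grasp_force: 0.0
```

step_arm(
  steps=[
    [0.085, 0, 0, 0, 0, 0, 0],
    [0.02, 0, 0, 0, 0, 0, 0],
    [0.02, 0, 0, 0, 0, 0, 0],
    [0.02, 0, 0, 0, 0, 0, 0],
    [0.02, 0, 0, 0, 0, 0, 0],
  ],
)

```text
time_s: 7.8
tcp_pos: [618.7, -128.3, 24.3]
eef_rot: [0.001, 0.613, 0.79, 0.0]
force: [-1.9, 0.6, 5.3]
grip_width: 35.7
grasp_force: 41.8
```

step_arm(
  steps=[
    [0.02, 0, 0, 0, 0, 0, 0],
    [0.02, 0, 0, 0, 0, 0, 0],
    [0.02, 0, 0, 0.003, 0, 0, 0],
    [0.02, 0, 0, 0.008, 0, 0, 0],
    [0.02, 0, 0, 0.015, 0, 0, 0],
  ],
)

```text
time_s: 8.3
tcp_pos: [616.6, -127.4, 36.7]
eef_rot: [-0.001, 0.613, 0.79, -0.0]
force: [0.3, 0.2, -3.3]
grip_width: 35.8
grasp_force: 40.9
```

step_arm(
  steps=[
    [0.02, 0, 0, 0.03, 0, 0, 0],
    [0.02, 0, 0, 0.06, 0, 0, 0],
    [0.02, -0.01, 0, 0.08, 0, 0, 0],
    [0.02, -0.03, 0, 0.085, 0, 0, 0.02],
    [0.02, -0.06, -0.01, 0.085, 0, 0, 0.07],
  ],
)

```text
time_s: 8.8
tcp_pos: [558.7, -137.5, 124.4]
eef_rot: [0.002, 0.583, 0.812, 0.001]
force: [0.0, -1.4, -2.5]
grip_width: 35.5
grasp_force: 41.2
```

step_arm(
  steps=[
    [0.02, -0.025, -0.02, 0, 0, 0, 0.05],
    [0.02, -0.05, -0.04, 0, 0, 0, 0.1],
    [0.02, -0.075, -0.06, 0, 0, 0, 0.15],
    [0.02, -0.1, -0.08, 0, 0, 0, 0.2],
    [0.02, -0.12, -0.092, 0, 0, 0, 0.2],
  ],
)

```text
time_s: 9.3
tcp_pos: [436.2, -230.9, 122.6]
eef_rot: [0.0, 0.501, 0.866, -0.0]
force: [0.9, -0.7, -3.1]
grip_width: 35.3
grasp_force: 41.1
```

step_arm(
  steps=[
    [0.02, 0, 0, -0.02, 0, 0, 0],
    [0.02, 0, 0, -0.05, 0, 0, 0],
    [0.02, 0, 0, -0.075, 0, 0, 0],
    [0.02, 0, 0, -0.085, 0, 0, 0],
    [0.02, 0, 0, -0.09, 0, 0, 0],
  ],
)

```text
time_s: 9.8
tcp_pos: [437.1, -229.4, 31.7]
eef_rot: [-0.001, 0.501, 0.866, 0.0]
force: [0.8, -0.5, -2.9]
grip_width: 35.8
grasp_force: 41.2
```

step_arm(
  steps=[
    [0.02, 0, 0, 0, 0, 0, 0],
  ],
)

```text
time_s: 9.9
tcp_pos: [437.8, -229.9, 32.6]
eef_rot: [0.0, 0.501, 0.866, -0.0]
force: [-0.7, 0.5, -2.6]
grip_width: 35.4
grasp_force: 41.2
```

Run:
```python
from h import *
s=ctrl.observe(); print(s['time_s'],s['tcp_pos'],s['force'])
for n in('side','scene'):
    c=cap(n); P=cloud(c); hsv=cv2.cvtColor(c['frame'],cv2.COLOR_RGB2HSV)
    m=(hsv[...,0]>20)&(hsv[...,0]<33)&(hsv[...,1]>180)&(c['depth']>0)&(abs(P[...,0]-440)<60)&(abs(P[...,1]+230)<60)
    p=P[m]; print(n,m.sum(),np.percentile(p,[1,99],axis=0).round())
    m=(c['depth']>0)&(abs(P[...,0]-390)<20)&(abs(P[...,1]+200)<20); print(np.median(P[m][:,2]))
cv2.imwrite('pics/s2.png',cv2.resize(load('side')['frame'][180:390,180:460,::-1],None,fx=2.5,fy=2.5))
```

```text
9.9 [ 437.80273296 -229.93190504   32.63349579] [-0.65373247  0.52781733 -2.62618375]
side 512 [[ 412. -269.   11.]
 [ 467. -211.   77.]]
3.805392724510966
scene 246 [[ 405. -268.   13.]
 [ 442. -201.   76.]]
59.379634823560195
```

View pics/s2.png

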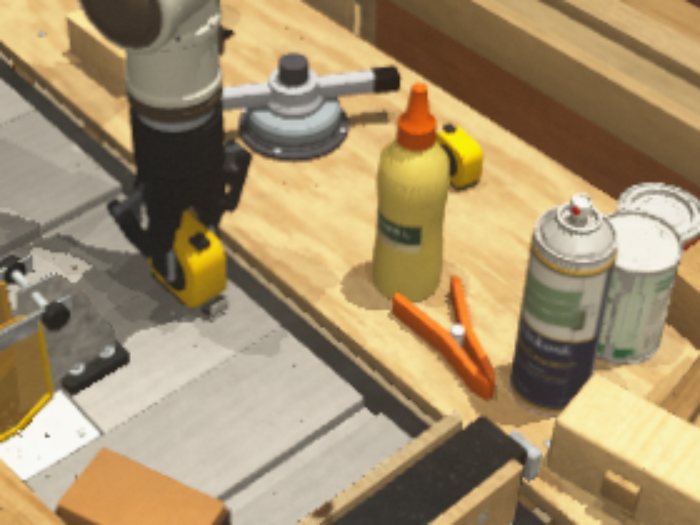

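The tape hangs upright at crop (190,260) over the saw table, clear of the edge and the guard, with about 6 mm to go. I'll lower it gently.

step_arm(
  steps=[
    [0.02, 0, 0, -0.0015, 0, 0, 0],
    [0.02, 0, 0, -0.003, 0, 0, 0],
    [0.02, 0, 0, -0.004, 0, 0, 0],
    [0.02, 0, 0, -0.005, 0, 0, 0],
    [0.02, 0, 0, -0.005, 0, 0, 0],
  ],
)

```text
time_s: 10.5
tcp_pos: [437.6, -229.8, 27.8]
eef_rot: [-0.0, 0.501, 0.866, 0.0]
force: [-2.5, 1.3, 2.6]
grip_width: 35.8
grasp_force: 41.9
```

step_arm(
  steps=[
    [0.02, 0, 0, -0.0005, 0, 0, 0],
    [0.02, 0, 0, -0.001, 0, 0, 0],
    [0.02, 0, 0, -0.001, 0, 0, 0],
  ],
)

```text
time_s: 10.8
tcp_pos: [437.7, -229.9, 27.8]
eef_rot: [-0.0, 0.501, 0.866, -0.0]
force: [-5.4, 4.6, 14.1]
grip_width: 35.3
grasp_force: 43.3
```

step_arm(
  steps=[
    [0.06, 0, 0, 0, 0, 0, 0],
    [0.085, 0, 0, 0, 0, 0, 0],
    [0.085, 0, 0, 0, 0, 0, 0],
    [0.085, 0, 0, 0.02, 0, 0, 0],
    [0.085, 0, 0, 0.05, 0, 0, 0],
  ],
)

```text
time_s: 11.3
tcp_pos: [436.1, -228.6, 75.0]
eef_rot: [-0.002, 0.501, 0.866, 0.0]
force: [0.9, -0.9, 0.8]
grip_width: 85.0
grasp_force: 0.0
```

step_arm(
  steps=[
    [0.085, 0, 0, 0.04, 0, 0, 0],
    [0.085, 0.005, 0.02, 0.06, 0, 0, -0.1],
    [0.085, 0.02, 0.05, 0.06, 0, 0, -0.2],
    [0, 0.035, 0.09, 0.06, 0, 0, -0.3],
    [0, 0.055, 0.13, 0.06, 0, 0, -0.4],
  ],
)

```text
time_s: 11.8
tcp_pos: [492.9, -98.7, 136.5]
eef_rot: [0.0, 0.665, 0.747, 0.0]
force: [0.4, -0.2, -0.4]
grip_width: 58.6
grasp_force: 0.0
```

step_arm(
  steps=[
    [0, 0.0145, 0.038, 0, 0, 0, -0.12],
    [0, 0.0145, 0.038, 0, 0, 0, -0.12],
    [0, 0.0145, 0.038, 0, 0, 0, -0.12],
    [0, 0.0145, 0.038, 0, 0, 0, -0.12],
  ],
)

```text
time_s: 12.2
tcp_pos: [506.8, -62.6, 136.2]
eef_rot: [0.0, 0.706, 0.708, -0.0]
force: [0.2, 1.3, -0.0]
grip_width: 0.3
grasp_force: 0.0
```

Run:
```python
from h import *
s=ctrl.observe(); print(s['time_s'],s['tcp_pos'],s['eef_rot'],s['force'],s['grip_width'],s['qpos'])
c=cap('wrist'); P=cloud(c); cv2.imwrite('pics/w3.png',c['frame'][:,:,::-1])
m=(c['depth']>0)&(P[...,2]>78)&(P[...,2]<90)&(np.hypot(P[...,0]-569,P[...,1]+14)<40); print('btn',m.sum(),cv2.minEnclosingCircle(P[m][:,:2].astype(np.float32)))
m=(c['depth']>0)&(P[...,2]>54)&(P[...,2]<61)&(abs(P[...,1]+14)<45); q=P[m]; d=np.hypot(q[:,0]-569,q[:,1]+14)
q=q[(d>35)&(d<115)]; print(len(q),[ (np.median(q[abs(q[:,0]-x)<5][:,1]).round(1) if (abs(q[:,0]-x)<5).any() else None) for x in(470,490,510,520,530,610,630,650,670)])
c=cap('scene'); P=cloud(c); m=(c['depth']>0)&(P[...,2]>53)&(P[...,2]<76)&(np.hypot(P[...,0]-437,P[...,1]+230)<60); p=P[m]; print('tape',cv2.minAreaRect(p[:,:2].astype(np.float32)),np.percentile(p[:,2],[5,50,95]))
```

```text
12.2 [506.82146439 -62.58644634 136.16564231] [ 3.27901309e-05  7.06370246e-01  7.07842512e-01 -2.28169608e-04] [ 2.47004036e-01  1.32959108e+00 -1.03120459e-03] 0.3386512332789274 [-3.59595246e-01  8.84791200e-02  1.87049790e+00 -4.78382152e-04
  1.18274398e+00 -3.61496304e-01]
btn 2522 ((572.1799926757812, -12.369044303894043), 15.059891700744629)
7073 [np.float64(-13.9), np.float64(-13.4), np.float64(-13.2), np.float64(-13.1), np.float64(-12.8), np.float64(-11.5), np.float64(-11.4), np.float64(-11.0), np.float64(-12.0)]
tape ((435.1070556640625, -230.28720092773438), (39.57908630371094, 70.30104064941406), 31.630155563354492) [54.64925328 67.10644605 73.12587369]
```

View pics/w3.png

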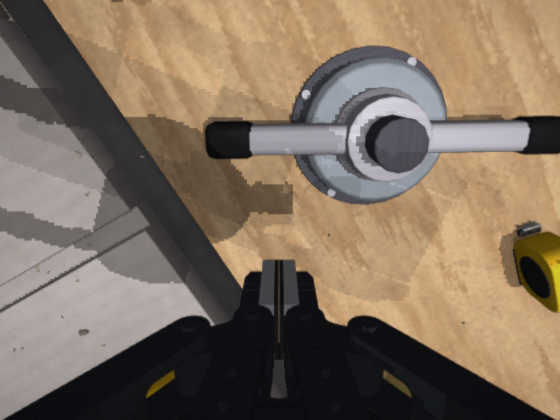

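The wrist view shows the handle bar level from (210,140) to (555,133), the button at (397,143), and the shut fingers below it. The refined axis is (572,-12.4). I'll descend beside the near arm, on its -y side, and work out the arc table.

step_arm(
  steps=[
    [0, 0.003, 0, -0.03, 0, 0, 0],
    [0, 0.003, 0, -0.06, 0, 0, 0],
    [0, 0.003, 0, -0.085, 0, 0, 0],
    [0, 0.003, 0, -0.093, 0, 0, 0],
    [0, 0.003, 0.015, -0.093, 0, 0, 0],
  ],
)

```text
time_s: 12.8
tcp_pos: [509.4, -47.9, 42.6]
eef_rot: [-0.001, 0.708, 0.707, -0.001]
force: [0.0, 0.9, -0.4]
grip_width: -0.2
grasp_force: 0.0
```

step_arm(
  steps=[
    [0, 0, 0.004, 0, 0, 0, 0],
    [0, 0, 0.006, 0, 0, 0, 0],
    [0, 0, 0.008, 0, 0, 0, 0],
    [0, 0, 0.009, 0, 0, 0, 0],
  ],
)

```text
time_s: 13.2
tcp_pos: [510.7, -37.7, 44.1]
eef_rot: [0.001, 0.706, 0.708, 0.0]
force: [-0.4, -0.6, 0.6]
grip_width: 0.3
grasp_force: 0.0
```

Run:
```python
from h import *
s=ctrl.observe(); print(s['time_s'],s['tcp_pos'],s['force'],s['wrist_torque'])
x,y=-62,-22
p=[(x*np.cos(t)+y*np.sin(t),-x*np.sin(t)+y*np.cos(t)) for t in np.arange(0,2.3,.08)]
for i,(a,b) in enumerate(p):
    print(round(i*.08,2),round(a,1),round(b,1), (round(p[i+1][0]-a,1),round(p[i+1][1]-b,1)) if i+1<len(p) else '')
```

```text
13.2 [510.66467    -37.70862306  44.13454537] [-0.39900955 -0.55329679  0.57865476] [ 0.04503806 -0.0111756   0.01816998]
0.0 -62.0 -22.0 (np.float64(-1.6), np.float64(5.0))
0.08 -63.6 -17.0 (np.float64(-1.2), np.float64(5.1))
0.16 -64.7 -11.8 (np.float64(-0.7), np.float64(5.2))
0.24 -65.5 -6.6 (np.float64(-0.3), np.float64(5.3))
0.32 -65.8 -1.4 (np.float64(0.1), np.float64(5.3))
0.4 -65.7 3.9 (np.float64(0.5), np.float64(5.2))
0.48 -65.2 9.1 (np.float64(0.9), np.float64(5.2))
0.56 -64.2 14.3 (np.float64(1.3), np.float64(5.1))
0.64 -62.9 19.4 (np.float64(1.7), np.float64(5.0))
0.72 -61.1 24.3 (np.float64(2.1), np.float64(4.8))
0.8 -59.0 29.1 (np.float64(2.5), np.float64(4.6))
0.88 -56.5 33.8 (np.float64(2.9), np.float64(4.4))
0.96 -53.6 38.2 (np.float64(3.2), np.float64(4.2))
1.04 -50.4 42.3 (np.float64(3.5), np.float64(3.9))
1.12 -46.8 46.2 (np.float64(3.8), np.float64(3.6))
1.2 -43.0 49.8 (np.float64(4.1), np.float64(3.3))
1.28 -38.9 53.1 (np.float64(4.4), np.float64(2.9))
1.36 -34.5 56.0 (np.float64(4.6), np.float64(2.6))
1.44 -29.9 58.6 (np.float64(4.8), np.float64(2.2))
1.52 -25.1 60.8 (np.float64(4.9), np.float64(1.8))
1.6 -20.2 62.6 (np.float64(5.1), np.float64(1.4))
1.68 -15.1 64.0 (np.float64(5.2), np.float64(1.0))
1.76 -9.9 65.0 (np.float64(5.2), np.float64(0.6))
1.84 -4.7 65.6 (np.float64(5.3), np.float64(0.2))
1.92 0.5 65.8 (np.float64(5.3), np.float64(-0.3))
2.0 5.8 65.5 (np.float64(5.2), np.float64(-0.7))
2.08 11.0 64.9 (np.float64(5.1), np.float64(-1.1))
2.16 16.2 63.8 (np.float64(5.0), np.float64(-1.5))
2.24 21.2 62.3
```

step_arm(
  steps=[
    [0, 0, 0.001, 0, 0, 0, 0],
    [0, 0, 0.002, 0, 0, 0, 0],
    [0, 0, 0.003, 0, 0, 0, 0],
    [0, 0, 0.003, 0, 0, 0, 0],
  ],
)

```text
time_s: 13.6
tcp_pos: [510.0, -34.7, 43.2]
eef_rot: [-0.0, 0.706, 0.708, -0.0]
force: [-0.0, 0.8, -0.3]
grip_width: 0.0
grasp_force: 0.0
```

step_arm(
  steps=[
    [0, 0, 0.001, 0, 0, 0, 0],
    [0, 0, 0.002, 0, 0, 0, 0],
    [0, 0, 0.003, 0, 0, 0, 0],
    [0, 0, 0.003, 0, 0, 0, 0],
  ],
)

```text
time_s: 14.0
tcp_pos: [510.0, -32.9, 43.3]
eef_rot: [0.001, 0.706, 0.708, -0.001]
force: [-1.7, -5.8, -0.7]
grip_width: 0.0
grasp_force: 3.0
```

step_arm(
  steps=[
    [0, 0, 0.001, 0, 0, 0, 0],
    [0, 0, 0.002, 0, 0, 0, 0],
    [0, 0, 0.003, 0, 0, 0, 0],
    [0, 0, 0.003, 0, 0, 0, 0],
  ],
)

```text
time_s: 14.4
tcp_pos: [509.6, -29.8, 43.3]
eef_rot: [0.0, 0.706, 0.708, -0.001]
force: [-1.8, -4.0, 0.8]
grip_width: -0.3
grasp_force: 2.5
```

Contact came at y≈-33, with a push of about 4 N. Now I'll follow the arc, in steps known to be clear of the notch at first.

step_arm(
  steps=[
    [0, -0.0005, 0.001, 0, 0, 0, -0.03],
    [0, -0.001, 0.002, 0, 0, 0, -0.06],
    [0, -0.0015, 0.003, 0, 0, 0, -0.1],
    [0, -0.002, 0.004, 0, 0, 0, -0.13],
    [0, -0.0027, 0.0047, 0, 0, 0, -0.16],
  ],
)

```text
time_s: 14.9
tcp_pos: [507.5, -25.2, 43.3]
eef_rot: [0.001, 0.761, 0.649, -0.001]
force: [0.8, -4.9, -1.7]
grip_width: 0.1
grasp_force: 2.4
```

step_arm(
  steps=[
    [0, -0.0003, 0.002, 0, 0, 0, -0.032],
    [0, -0.0005, 0.0041, 0, 0, 0, -0.064],
    [0, -0.0008, 0.0062, 0, 0, 0, -0.096],
    [0, -0.001, 0.0083, 0, 0, 0, -0.128],
    [0, -0.0011, 0.0104, 0, 0, 0, -0.16],
  ],
)

```text
time_s: 15.4
tcp_pos: [506.4, -14.8, 43.3]
eef_rot: [0.001, 0.81, 0.586, -0.001]
force: [-0.3, -6.4, -1.3]
grip_width: -0.0
grasp_force: 3.1
```

step_arm(
  steps=[
    [0, 0, 0.0013, 0, 0, 0, -0.02],
    [0, 0, 0.0026, 0, 0, 0, -0.04],
    [0, 0, 0.004, 0, 0, 0, -0.06],
    [0, 0.0001, 0.0053, 0, 0, 0, -0.08],
    [0, 0.0001, 0.0053, 0, 0, 0, -0.08],
  ],
)

```text
time_s: 15.9
tcp_pos: [506.6, -9.0, 43.3]
eef_rot: [0.001, 0.833, 0.553, -0.0]
force: [0.5, -4.5, -1.5]
grip_width: 0.1
grasp_force: 1.7
```

step_arm(
  steps=[
    [0, 0.0001, 0.0013, 0, 0, 0, -0.02],
    [0, 0.0002, 0.0026, 0, 0, 0, -0.04],
    [0, 0.0004, 0.0039, 0, 0, 0, -0.06],
    [0, 0.0005, 0.0052, 0, 0, 0, -0.08],
  ],
)

```text
time_s: 16.3
tcp_pos: [507.0, -3.7, 43.3]
eef_rot: [0.001, 0.855, 0.519, -0.0]
force: [1.2, -5.2, -1.5]
grip_width: 0.1
grasp_force: 2.3
```

step_arm(
  steps=[
    [0, 0.0002, 0.0013, 0, 0, 0, -0.02],
    [0, 0.0004, 0.0026, 0, 0, 0, -0.04],
    [0, 0.0007, 0.0039, 0, 0, 0, -0.06],
    [0, 0.0009, 0.0052, 0, 0, 0, -0.08],
  ],
)

```text
time_s: 16.7
tcp_pos: [507.8, 2.3, 43.3]
eef_rot: [-0.0, 0.875, 0.484, 0.0]
force: [-0.1, -2.0, -0.0]
grip_width: -0.2
grasp_force: 1.1
```

The force has fallen from about 5 N to 2 N, which could be the dip. I'll take a small step.

step_arm(
  steps=[
    [0, 0.0002, 0.0006, 0, 0, 0, -0.01],
    [0, 0.0003, 0.0013, 0, 0, 0, -0.02],
    [0, 0.0003, 0.0013, 0, 0, 0, -0.02],
  ],
)

```text
time_s: 17.0
tcp_pos: [507.9, 3.9, 43.2]
eef_rot: [-0.001, 0.879, 0.476, 0.0]
force: [-0.2, 0.2, 0.4]
grip_width: 0.1
grasp_force: 0.0
```

Run:
```python
from h import *
s=ctrl.observe(); print(s['time_s'],s['tcp_pos'],s['force'],s['grasp_force'])
for n in('scene','side','wrist'):
    c=cap(n); P=cloud(c); x=P[...,0]-572; y=P[...,1]+12.4; d=np.hypot(x,y)
    m=(c['depth']>0)&(P[...,2]>52)&(P[...,2]<61)&(d>35)&(d<112)&(x*.75-y*.66>0); q=np.stack([x[m],y[m]],-1)  # far arm only
    if len(q)>20: print(n,len(q),'arm angle cw',np.round(-np.arctan2(np.median(q[:,1]/np.linalg.norm(q,axis=1)),np.median(q[:,0]/np.linalg.norm(q,axis=1))),3))
```

```text
17.0 [507.86296221   3.94836043  43.22321558] [-0.19853986  0.21792553  0.44757484] 0.0
scene 121 arm angle cw 0.618
side 163 arm angle cw 0.651
wrist 1116 arm angle cw 0.528
```

The force is now zero and the cameras put the handle (about 0.64 rad) ahead of the finger, so the notch has caught. I'll back off, rise and go over the button.

step_arm(
  steps=[
    [0, -0.006, -0.008, 0, 0, 0, 0],
    [0, -0.012, -0.016, 0, 0, 0, 0],
    [0, -0.012, -0.016, 0.03, 0, 0, 0],
    [0, -0.012, -0.016, 0.06, 0, 0, 0],
    [0, 0.01, -0.016, 0.067, 0, 0, 0],
  ],
)

```text
time_s: 17.65
tcp_pos: [518.3, -13.7, 113.5]
eef_rot: [0.001, 0.88, 0.476, 0.001]
force: [1.0, -0.4, -0.1]
grip_width: 0.2
grasp_force: 0.0
```

step_arm(
  steps=[
    [0, 0.025, 0, 0, 0, 0, 0],
    [0, 0.045, 0, 0, 0, 0, 0],
    [0, 0.054, 0, 0, 0, 0, 0],
    [0, 0.054, 0, -0.01, 0, 0, 0],
    [0, 0.054, 0, -0.018, 0, 0, 0],
  ],
)

```text
time_s: 18.15
tcp_pos: [570.7, -12.8, 90.9]
eef_rot: [-0.001, 0.879, 0.476, -0.001]
force: [0.6, -0.2, -0.8]
grip_width: -0.2
grasp_force: 0.0
```

Run:
```python
from h import *
s=ctrl.observe(); print(s['time_s'],s['tcp_pos'],s['force'],s['grip_width'])
for n in('scene','side','wrist'):
    c=cap(n); P=cloud(c); x=P[...,0]-572; y=P[...,1]+12.4; d=np.hypot(x,y)
    for sg in(1,-1):
        m=(c['depth']>0)&(P[...,2]>52)&(P[...,2]<61)&(d>35)&(d<112)&(sg*(x*.8-y*.6)>0); q=sg*np.stack([x[m],y[m]],-1)
        if len(q)>20: q=q/np.linalg.norm(q,axis=1)[:,None]; print(n,sg,len(q),-np.arctan2(*np.median(q,axis=0)[::-1]).round(3))
cv2.imwrite('pics/s3.png',cv2.resize(load('side')['frame'][160:300,220:400,::-1],None,fx=4,fy=4))
```

```text
18.15 [570.7157432  -12.77116793  90.93320577] [ 0.56711289 -0.23190548 -0.83670588] -0.20105830394923482
scene 1 132 0.625
scene -1 148 0.519
side 1 162 0.643
side -1 146 0.5
wrist 1 5027 0.542
wrist -1 4860 0.6
```

View pics/s3.png

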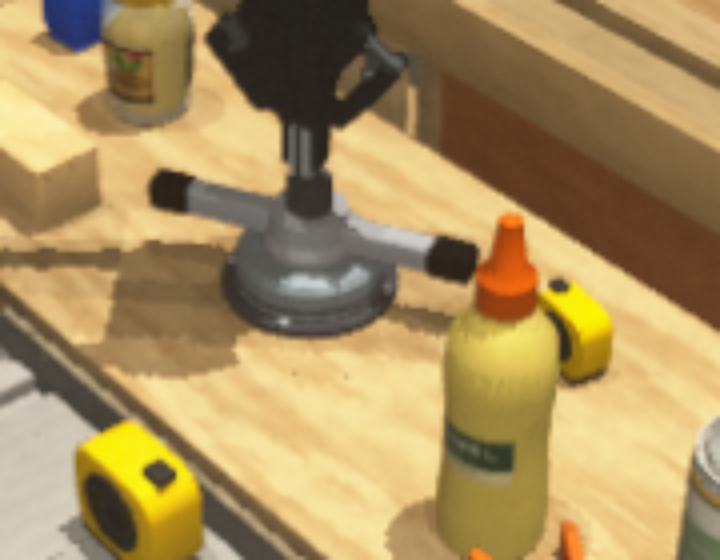

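The tape and block stand clear, and the button sits under the shut fingers at crop (310,195). Averaged over both arms, the handle is at about 0.57 rad. I'll press in small steps and watch the force.

step_arm(
  steps=[
    [0, 0.0, 0, -0.004, 0, 0, 0],
    [0, 0.0, 0, -0.006, 0, 0, 0],
    [0, 0, 0, -0.007, 0, 0, 0],
    [0, 0, 0, -0.008, 0, 0, 0],
    [0, 0, 0, -0.008, 0, 0, 0],
  ],
)

```text
time_s: 18.8
tcp_pos: [572.0, -12.6, 84.3]
eef_rot: [-0.0, 0.879, 0.476, -0.0]
force: [-0.5, 0.3, 0.3]
grip_width: 0.0
grasp_force: 0.0
```

step_arm(
  steps=[
    [0, 0, 0, -0.0005, 0, 0, 0],
    [0, 0, 0, -0.001, 0, 0, 0],
    [0, 0, 0, -0.001, 0, 0, 0],
  ],
)

```text
time_s: 19.1
tcp_pos: [572.2, -12.7, 83.5]
eef_rot: [0.0, 0.879, 0.476, 0.0]
force: [-0.6, 0.6, 1.8]
grip_width: -0.2
grasp_force: 0.7
```

step_arm(
  steps=[
    [0, 0, 0, -0.0005, 0, 0, 0],
    [0, 0, 0, -0.001, 0, 0, 0],
    [0, 0, 0, -0.0015, 0, 0, 0],
  ],
)

```text
time_s: 19.4
tcp_pos: [572.2, -12.7, 81.9]
eef_rot: [0.0, 0.879, 0.476, 0.0]
force: [-1.2, 0.1, 2.4]
grip_width: 0.2
grasp_force: 0.8
```

The button is moving in at about 2 N, so it isn't blocked. I'll keep pressing.

step_arm(
  steps=[
    [0, 0, 0, -0.001, 0, 0, 0],
    [0, 0, 0, -0.002, 0, 0, 0],
    [0, 0, 0, -0.003, 0, 0, 0],
    [0, 0, 0, -0.004, 0, 0, 0],
    [0, 0, 0, -0.005, 0, 0, 0],
  ],
)

```text
time_s: 19.9
tcp_pos: [572.2, -12.7, 76.7]
eef_rot: [0.0, 0.879, 0.476, 0.0]
force: [1.6, 0.0, 0.5]
grip_width: -0.1
grasp_force: 0.8
```

step_arm(
  steps=[
    [0, 0, 0, -0.0007, 0, 0, 0],
    [0, 0, 0, -0.0013, 0, 0, 0],
    [0, 0, 0, -0.002, 0, 0, 0],
    [0, 0, 0, -0.002, 0, 0, 0],
  ],
)

```text
time_s: 20.3
tcp_pos: [571.9, -12.7, 74.5]
eef_rot: [-0.0, 0.879, 0.476, -0.0]
force: [0.7, 0.5, 0.5]
grip_width: -0.1
grasp_force: 0.3
```

step_arm(
  steps=[
    [0, 0, 0, -0.0005, 0, 0, 0],
    [0, 0, 0, -0.001, 0, 0, 0],
    [0, 0, 0, -0.001, 0, 0, 0],
  ],
)

```text
time_s: 20.6
tcp_pos: [572.0, -12.7, 74.0]
eef_rot: [-0.0, 0.879, 0.476, -0.0]
force: [-0.9, -1.1, 4.3]
grip_width: 0.2
grasp_force: 2.1
```

step_arm(
  steps=[
    [0, 0, 0, -0.0005, 0, 0, 0],
    [0, 0, 0, -0.0005, 0, 0, 0],
  ],
)

```text
time_s: 20.8
tcp_pos: [572.1, -12.7, 74.0]
eef_rot: [-0.0, 0.879, 0.476, -0.0]
force: [-2.7, 0.6, 7.7]
grip_width: 0.0
grasp_force: 3.7
```

The force rises with no further travel at z=74, so the button is fully in. I'll rise clear and verify.

step_arm(
  steps=[
    [0, 0, 0, 0.01, 0, 0, 0],
    [0, 0, 0, 0.04, 0, 0, 0],
    [0, 0, 0, 0.08, 0, 0, 0],
    [0, 0, 0, 0.12, 0, 0, 0],
    [0, 0, 0, 0.15, 0, 0, 0],
  ],
)

```text
time_s: 21.3
tcp_pos: [572.6, -12.7, 226.3]
eef_rot: [0.001, 0.879, 0.476, 0.001]
force: [-0.2, -0.4, 0.3]
grip_width: 0.3
grasp_force: 0.0
```

step_arm(
  steps=[
    [0, -0.03, 0.03, 0.02, 0, 0, 0],
    [0, -0.06, 0.06, 0.02, 0, 0, 0],
    [0, -0.09, 0.09, 0.02, 0, 0, 0],
    [0, -0.09, 0.09, 0.02, 0, 0, 0],
  ],
)

```text
time_s: 21.7
tcp_pos: [478.9, 80.3, 243.2]
eef_rot: [-0.001, 0.878, 0.478, -0.0]
force: [1.4, 0.1, 0.1]
grip_width: -0.2
grasp_force: 0.0
```

Run:
```python
from h import *
for n in('scene','side'):
    c=cap(n); P=cloud(c); ok=c['depth']>0
    f=lambda x,y,r,a,b:P[ok&(np.hypot(P[...,0]-x,P[...,1]-y)<r)&(P[...,2]>a)&(P[...,2]<b)]
    print(n,'btn top',np.percentile(f(572,-12.4,11,60,95)[:,2],[50,95]).round(1),'tape',f(436,-230,45,60,90).mean(0).round(),'block',f(398,129,60,44,56).mean(0).round(),'jar',f(496,211,45,105,120).mean(0).round(),'glue',f(630,-257,40,190,225).mean(0).round())
    x=P[...,0]-572; y=P[...,1]+12.4; d=np.hypot(x,y)
    for sg in(1,-1):
        m=ok&(P[...,2]>52)&(P[...,2]<61)&(d>35)&(d<112)&(sg*(x*.8-y*.6)>0); q=sg*np.stack([x[m],y[m]],-1)
        q=q/np.linalg.norm(q,axis=1)[:,None]; print(sg,-np.arctan2(*np.median(q,axis=0)[::-1]).round(3))
print(ctrl.observe()['force'])
```

```text
scene btn top [73.1 75.3] tape [ 433. -232.   68.] block [396. 128.  48.] jar [494. 209. 110.] glue [ 627. -252.  203.]
1 0.743
-1 0.627
side btn top [74.1 76. ] tape [ 437. -237.   68.] block [398. 125.  49.] jar [494. 209. 111.] glue [ 629. -254.  204.]
1 0.755
-1 0.608
[-0.49116862  0.47585799 -0.2324461 ]
```

```bash
python3 -c "
from cell import ctrl; print(ctrl.hand_in())"
```

```text
the job is handed in; nothing more can be done
None
```

The job is handed in: the block stands on the worktop and the tape measure on the saw table, both well clear of the sweep. The handle is caught in its notch about 0.68 rad clockwise of its start, the lock button is fully in (top at 74 mm), and the jar and glue bottle were not moved.

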